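# Load the bench shaker and clamp the jars with the eccentric lever

### The job

Stand the three lidded glass jars upright in the bench shaker's carrier, one in each bay, and let go of them. Then swing the clamp's eccentric lever round towards the front until it points straight out, square to the clamp bar, where its cam pushes the bar furthest and nips all three jars tight against the fence. The lever is sprung, so finish still holding it there for the locking screws to be done up; leave the other things on the bench where they are.

Things in the scene. Friction and masses are not known exactly. Their poses are not given: they have to be found in the camera images.
- shaker: fixed bench shaker, ivory, 236 mm (x) by 300 mm (y), aluminium deck 85 mm above the bench. Origin: centre of its underside; -x is its front (dials, towards the robot), yaw varies. On the deck from back to front: fence with three vee notches, parted into bays by 4 mm walls along x; clamp bar along y with three sprung plungers; eccentric lever. Fence, walls, plungers and bar rise 20 mm above the deck
- bay0 (a point): point on the deck (85 mm above the bench) in the left (+y) bay, where a jar's underside is to stand while the clamp is open; axes as the shaker's. With the lever at its start a jar has about 6 mm of room either way from here along x (fence behind, plunger in front) and 10 mm along y, less when off both ways. A standing jar's centre is 42.5 mm above it. The closing clamp pushes the jar up to 13 mm back into the vee
- bay1 (a point): the same for the middle bay, 74 mm from its neighbours
- bay2 (a point): the same for the right bay (-y)
- clamp_lever (a joint): lever angle (rad) about its upright pivot. 0: along +y of the shaker, parallel to the bar; grows as the grip swings to the front (anticlockwise from above). At 1.571 it points straight out (-x of the shaker): highest lift, 18 mm x sin(angle); beyond, the bar goes back. Stops at -0.35 and 2.0. Starts at -0.3 to 0.1 and stays there; from further on it springs back. Swinging it takes up to 8 N at the grip
- lever_pivot (a point): point on the lever's upright pivot axis, at the height of the middle of the lever's grip; axes as the shaker's
- lever_knob (a point): middle of the lever's upright black grip: 18 mm across, 50 mm tall (from 113 to 163 mm above the bench), 105 mm from the pivot axis; it turns freely about its own axis. The flat lever arm lies right below it (105 to 113 mm above the bench)
- pad0: rubber-faced sprung plunger of the left bay; rides on the clamp bar, pushes a jar towards +x of the shaker with about 3 to 7 N and gives way up to 9 mm. Origin: middle of its rubber face, 99 mm above the bench
- pad1: the same for the middle bay
- pad2: the same for the right bay
- jar_a_center (a point): centre (half-way up) of one lidded glass jar: upright cylinder 46 mm across and 85 mm tall, 200 g or so, straight glass wall up to 66 mm, aluminium screw lid (45 mm across) over the top 15 mm; small watch wheels inside. The three jars are alike. z axis = jar's axis.
- jar_b_center (a point): centre (half-way up) of another lidded glass jar: upright cylinder 46 mm across and 85 mm tall, 200 g or so, straight glass wall up to 66 mm, aluminium screw lid (45 mm across) over the top 15 mm; small watch wheels inside. The three jars are alike. z axis = jar's axis.
- jar_c_center (a point): centre (half-way up) of the third lidded glass jar: upright cylinder 46 mm across and 85 mm tall, 200 g or so, straight glass wall up to 66 mm, aluminium screw lid (45 mm across) over the top 15 mm; small watch wheels inside. The three jars are alike. z axis = jar's axis.
- tin: low round aluminium tin with a glass top, 62 mm across, 24 mm tall; not part of the job. Origin at the centre of its underside
- screwdriver: small screwdriver, 150 mm long, lying on the bench in front; not part of the job. Origin under its middle
- loupe: black eyepiece loupe, 38 mm across, 34 mm tall; not part of the job. Origin at the centre of its underside
Mind the look-alikes: they are no part of the job. Leave any red look-alike of the part that bears jar_a_center alone.

How it is judged:
By the outcome, as a careful person would: the job done as asked, in the order asked, and still so for the second after the job is handed in, while the arm keeps its last pose, push and grip.
It also fails if it takes over 72 s, if anything falls off the work surface, if the arm or the gripper's body presses on something with over 40 N, if the wrist force passes 120 N, or if a joint passes its speed limit or range.

### The arm

A 6-joint arm with a two-finger parallel gripper is mounted at the origin on the work surface. World frame = base frame: x ahead of the robot, y to its left, z up, the work surface at z = 0. Lengths are in m, angles in rad, forces in N, time in s.
With the tool pointing down it reaches from about 0.35 to 0.775 m from the base axis. Payload 5.5 kg.
Tool frame: the origin (TCP) lies at the very end of the fingers, on their centre line; the grasp point (between the pads) lies 19 mm behind it; z points along the fingers, y is the line along which they close (so a half turn about z gives the same grasp; the last joint's range is limited). The gripper opens to 85 mm and grips with 20 to 120 N. Pads are 22 mm wide; open, the fingers measure 114 mm over their backs; the gripper's body (76 mm by 85 mm) begins 54 mm behind the grasp point. The pads swing forward as they close: fully open they stand 13 mm farther back than shut.
Start: joints at [-1.391, 0.313, 0.046, 1.304, 0, 1.431], TCP at [0.181, -0.546, 0.196] pointing down, gripper open.
Joint ranges: [-2.76, 2.76], [-0.86, 1.69], [-1.03, 1.26], [-2.2, 2.34], [-1.47, 1.5], [-3.14, 3.14]. Speed limits (rad/s): [2.57, 2.57, 3.14, 3.14, 3.14, 3.14].

### API

Orientations are given as a unit quaternion [w, x, y, z].
In Python, from workcell import env, cams, ticket, spotter gives the robot as it stands.
- The arm moves only by the tool jog_arm, never from a script. Its argument "increments" is a list that holds one entry, the list of rows, each a list of 7 numbers: the shift along the tool's x, y, z in units of 0.25 m (1.0 is 0.25 m), then the turn, a rotation vector about the tool's x, y, z in units of 180 degrees (1.0 is 180 degrees), then the closure in counts, from 0 (fully open) to 255 (shut). A call has 1 to 20 rows; each row shifts and turns the commanded pose from where the row before left it, along the tool's axes as they then stand; what a row does not reach is not made up. A row lasts 1/10 s, in which the tool goes at most 50 mm and 8.59 degrees, less where a joint would pass 70% of its speed; a pose out of reach is approached as far as the arm can. A call with a number of a shift or a turn outside -1 to 1 is refused whole. A call with a gripper value outside its range is refused whole. The fingers move at their own pace and stop on an object; "force" is the grip in N (left out, the last holds). Time passes only in rows, so rows that do not move let the fingers close. It gives the time, the measured TCP pose, the force, the opening and the grip force at its end, in the units of the state.
- env.get_state(): the state, without advancing time (a new reading comes with each control period).
- cams.read_camera(name): name is "side" or "top" or "wrist"; returns a dict with "pixels" (384x512x3 uint8, red, green, blue), "fx", "fy", "cx", "cy" (pixels), "xyz" and "attitude" of the camera in the world; the wrist camera has in their place "mount" (4x4, takes a point from camera to tool coordinates, whose origin is the TCP and whose axes are the flange's). Camera axes: x right, y down, z forward; pixel columns grow to the right and rows downward; lengths in m; the calibration is good to about 2 mm. A picture is of the moment at which its call begins: read the wrist's pose just before it. There is no depth.
- ticket.hand_in(): hands the job in; it is judged then, once.
Trained networks look in the newest picture that a camera, given by its name, has taken for a name from the list of things; names that differ only in an ending like _2 or _b are one class to them, and where a whole thing is asked for, a point or a joint stands for the part that bears it (a point fixed in the world has none). Each returns a list of dicts, best first, with "conf" (0 to 1); they miss things now and then, are a little off and sometimes report something else, mostly with a low value. They report only what shows in the picture. A call takes as long as a camera call. They do not tell look-alikes from the thing itself.
- spotter.find_in(target, camera): "uv" ([column, row] in pixels, amid what is visible of it).
- spotter.cut_out(target, camera): "region" (384x512 bool, what is visible of it) and "uv" ([column, row] in pixels, amid what is visible of it).
- spotter.landmark_of(target, camera): "uv" ([column, row] in pixels: a listed point, or the origin of a listed thing).
The state is a dict: "clock": time; "joint_pos": joint angles; "qvel": joint speeds; "tau": joint torques, N m; "tcp_pos": TCP position; "orientation": TCP orientation; "wrist_force": force on the tool from outside, world axes, zero at the start; "ft_torque": the same for the moment, N m; "finger_gap": finger opening in m; "grip_force": force on a finger pad.
Only numpy, scipy, OpenCV 4.12 (cv2) and the standard library are available. Lean on these libraries where they do the work, as an engineer would, in place of code of your own. Each camera call takes 0.05 s, during which the arm holds its last target. There are 200 camera calls.

## Working session

There is one attempt and no reset: what is moved stays moved. The work goes in short steps, Python scripts to look and compute and a tool call to move; the robot and the scene stay as the last step left them, time stands still between calls to the robot, and variables do not carry over. Pictures are saved under pics/ and viewed, at most 10 in all, crops included, and the job is handed in when it is done.

Besides the shell and the picture viewer there is one more tool, called after "Call:" as name([rows], argument=value, ...), one row to a line, values as JSON. jog_arm: Moves the arm, as the interface text tells. Shifts and turns lie within -1 to 1; 1 stands for 0.25 m of shift or 180 degrees of turn. Its arguments: {"type":"object","properties":{"increments":{"type":"array"},"force":{"type":"number"}},"required":["increments"]}

```bash
ls; mkdir -p pics; cat > h.py <<'E'
import numpy as np, cv2
from scipy.spatial.transform import Rotation as R
from workcell import env, cams, ticket, spotter
def rot(q): q=np.array(q,float); return R.from_quat(q[[1,2,3,0]]) if q.shape==(4,) else R.from_matrix(q)
def cam(name):
    s=env.get_state(); c=cams.read_camera(name)
    if 'mount' in c:
        M=np.array(c['mount']); Rt=rot(s['orientation']).as_matrix()
        c['Rm']=Rt@M[:3,:3]; c['o']=Rt@M[:3,3]+np.array(s['tcp_pos'])
    else:
        c['Rm']=rot(c['attitude']).as_matrix(); c['o']=np.array(c['xyz'])
    return c
def ray(c,uv): 
    d=c['Rm']@np.array([(uv[0]-c['cx'])/c['fx'],(uv[1]-c['cy'])/c['fy'],1]); return c['o'],d/np.linalg.norm(d)
def atz(c,uv,z): o,d=ray(c,uv); return o+d*(z-o[2])/d[2]
def proj(c,p):
    q=c['Rm'].T@(np.array(p)-c['o']); return np.array([c['fx']*q[0]/q[2]+c['cx'],c['fy']*q[1]/q[2]+c['cy']])
def save(c,n): cv2.imwrite('pics/'+n,c['pixels'][:,:,::-1])
E
python3 - <<'E'
from h import *
print(env.get_state())
Z=dict(shaker=0,bay0=.085,bay1=.085,bay2=.085,lever_pivot=.138,lever_knob=.138,pad0=.099,pad1=.099,pad2=.099,jar_a_center=.0425,tin=0,screwdriver=0,loupe=0)
ims=[]
for n in('top','side'):
    c=cam(n); ims.append(c['pixels'][:,:,::-1]); print(n,c['o'],c['Rm'].round(3).tolist(),c['fx'])
    for t,z in Z.items():
        for r in spotter.landmark_of(t,n)[:6]:
            print(t,round(r['conf'],2),np.round(r['uv'],1),atz(c,r['uv'],z).round(4))
    save(c,n+'.png')
E
```

```text
pics
{'clock': 0.0, 'joint_pos': array([-1.39058528e+00,  3.14015368e-01,  4.49752296e-02,  1.30360595e+00,
        3.33503065e-06,  1.43120117e+00]), 'qvel': array([4.26228406e-04, 3.33045120e-05, 2.13086175e-03, 1.12462767e-04,
       1.08836445e-03, 1.13281939e-04]), 'tau': array([ 2.74124768e-04, -4.80630291e+01,  2.98532224e+01,  1.96036912e-02,
       -4.27125599e-05,  6.78099369e-06]), 'tcp_pos': array([ 0.18065966, -0.54527134,  0.19529889]), 'orientation': array([-9.24725291e-04,  9.87242294e-01,  1.59222476e-01, -1.71139969e-05]), 'wrist_force': array([-0.20028149, -1.00008779, -0.98392494]), 'ft_torque': array([-0.03298699, -0.01531321,  0.00233226]), 'grip_force': 0.0, 'finger_gap': 0.0853415244249402}
top [0.34332965 0.05570107 1.08486594] [[-0.001, -0.987, 0.16], [-1.0, -0.004, -0.027], [0.027, -0.16, -0.987]] 349.6028434859445
shaker 0.55 [277.8 161.1] [ 0.6212 -0.0338  0.    ]
bay0 0.86 [251.7 143.7] [0.652  0.0502 0.085 ]
bay0 0.81 [279.3 146.4] [ 0.6443 -0.0317  0.085 ]
bay0 0.81 [301.8 148.6] [ 0.6381 -0.0985  0.085 ]
bay1 0.86 [251.7 143.7] [0.652  0.0502 0.085 ]

[... 2112 characters left out ...]
7 [286.5 218.1] [ 0.5947 -0.0915  0.099 ]
pad1 0.56 [285.9 189.7] [0.6164 0.0475 0.099 ]
pad1 0.44 [255.8 150.5] [0.5486 0.3074 0.099 ]
pad2 0.63 [287.5 204. ] [ 0.6087 -0.0264  0.099 ]
pad2 0.57 [286.5 218.1] [ 0.5947 -0.0915  0.099 ]
pad2 0.56 [285.9 189.7] [0.6164 0.0475 0.099 ]
pad2 0.44 [255.8 150.5] [0.5486 0.3074 0.099 ]
jar_a_center 0.82 [232.7 145.3] [0.4704 0.462  0.0425]
jar_a_center 0.61 [251.5 143. ] [0.5485 0.4758 0.0425]
jar_a_center 0.53 [255.3 148.9] [0.559  0.424  0.0425]
jar_a_center 0.27 [298.3 324.7] [ 0.5726 -0.3967  0.0425]
tin 0.53 [222.5 168.8] [0.4242 0.352  0.    ]
screwdriver 0.58 [211.8 198.2] [0.382  0.1601 0.    ]
loupe 0.62 [203.  279.9] [ 0.357 -0.208  0.   ]
```

```bash
python3 -c "
import cv2;a=cv2.imread('pics/top.png')[110:270,60:400];cv2.imwrite('pics/topc.png',cv2.resize(a,None,fx=2.35,fy=2.35,interpolation=3))
a=cv2.imread('pics/side.png')[110:350,180:400];cv2.imwrite('pics/sidec.png',cv2.resize(a,None,fx=2.5,fy=2.5,interpolation=3))"
```

```text
(no output)
```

View pics/topc.png

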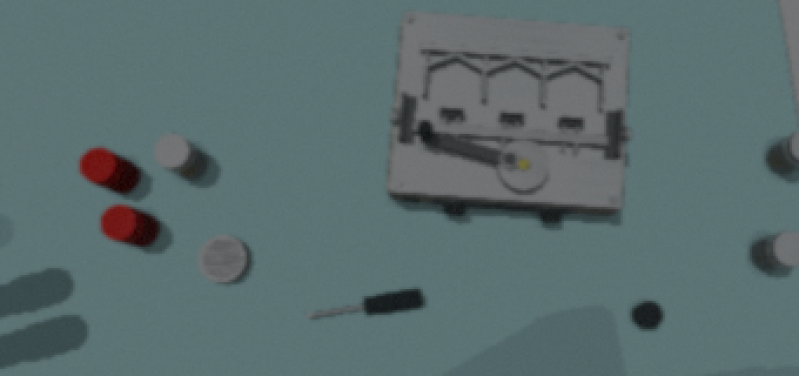

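View pics/sidec.png

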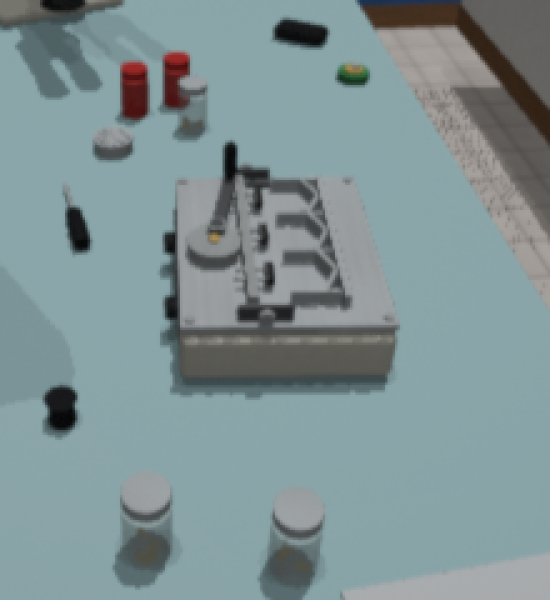

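The top view shows the shaker at about (520,115), lever grip at (425,132) and red look-alike jars at (100,165) and (122,223). The side view shows the red jars at (135,90) and (177,80). These are crop pixels.

Candidates for a jar:
- Two red jars, which are look-alikes to be left alone.
- A clear jar at top (172,150).
- Two clear jars on the right at side (147,520) and (297,535).

I choose the three clear ones with aluminium lids. Next I turn the tool so its closing line runs along the shaker's x, and rise.

Call:
jog_arm([
  [[0,0,-0.03,0,0,-0.046,0],[0,0,-0.03,0,0,-0.046,0],[0,0,-0.03,0,0,-0.046,0],[0,0,-0.03,0,0,-0.046,0],[0,0,-0.03,0,0,-0.046,0],[0,0,-0.03,0,0,-0.046,0],[0,0,-0.03,0,0,-0.046,0],[0,0,-0.03,0,0,-0.046,0],[0.06,0.1,0,0,0,0,0],[0.06,0.1,0,0,0,0,0],[0.06,0.1,0,0,0,0,0],[0.06,0.1,0,0,0,0,0],[0.06,0.1,0,0,0,0,0],[0.06,0.1,0,0,0,0,0],[0.06,0.1,0,0,0,0,0],[0.06,0.1,0,0,0,0,0]],
])

```text
clock: 3.0
tcp_pos: [0.3923, -0.4448, 0.2563]
orientation: [0.0, 0.74, 0.673, -0.0]
wrist_force: [0.2, 1.0, 0.1]
finger_gap: 0.0855
grip_force: 0.0
```

```bash
cat >> h.py <<'E'
def rel(target):
    s=env.get_state(); T=rot(s['orientation']).as_matrix()
    x=T[:,0]; return T.T@(np.array(target)-s['tcp_pos'])/0.25
def st():
    s=env.get_state(); T=rot(s['orientation']).as_matrix()
    print('t',round(s['clock'],2),'tcp',np.round(s['tcp_pos'],4),'psi',np.degrees(np.arctan2(T[1,0],T[0,0])).round(2),'z',T[:,2].round(4),'gap',s['finger_gap'],'F',np.round(s['wrist_force'],1),'q',s['joint_pos'].round(2))
E
python3 - <<'E'
from h import *
st()
for n in('wrist','side'):
    c=cam(n); save(c,n+'1.png'); print(c['o'],c['Rm'][:,2],c['fx'])
    for r in spotter.cut_out('jar_a_center',n):
        ys,xs=np.nonzero(r['region']); print('cut',r['conf'],np.round(r['uv']),xs.min(),xs.max(),ys.min(),ys.max())
    for r in spotter.landmark_of('jar_a_center',n):
        print(n,round(r['conf'],2),np.round(r['uv'],1),atz(c,r['uv'],.0425).round(4))
E
```

```text
t 3.0 tcp [ 0.3923 -0.4448  0.2563] psi 84.56 z [ 1.e-04 -3.e-04 -1.e+00] gap 0.08552627086864595 F [0.2 1.  0.1] q [-0.98  0.34  0.23  1.46 -0.    0.68]
[ 0.40010892 -0.36573501  0.43399011] [-0.02862028 -0.30900983 -0.95062811] 298.91736689086105
[ 0.41971562 -0.89662018  0.75836659] [ 0.08809709  0.8153146  -0.57227704] 374.2597938960769
cut 0.84 [256. 155.] 249 263 141 165
cut 0.61 [250. 141.] 245 256 131 153
cut 0.52 [235. 146.] 228 239 135 157
cut 0.32 [290. 221.] 246 339 167 261
side 0.75 [232.6 146.4] [0.4695 0.4526 0.0425]
side 0.59 [254.9 150.3] [0.5562 0.4125 0.0425]
side 0.56 [253.4 144.5] [0.555  0.4621 0.0425]
```

```bash
python3 - <<'E'
from h import *
c=cam('side')
for uv in((239,318),(298.3,324.7)): 
    p=atz(c,uv,.0425); print(p, np.round(rel([p[0],p[1],.256])*.25,3))
w=cam('wrist')
for uv in((239,318),(298.3,324.7)): print(proj(w,atz(c,uv,.0425)))
E
```

```text
[ 0.44273803 -0.36691945  0.0425    ] [0.084 0.045 0.   ]
[ 0.5726106  -0.39667868  0.0425    ] [0.066 0.177 0.   ]
[290.1554677   88.92957636]
[394.61618612 103.38138464]
```

View pics/wrist1.png

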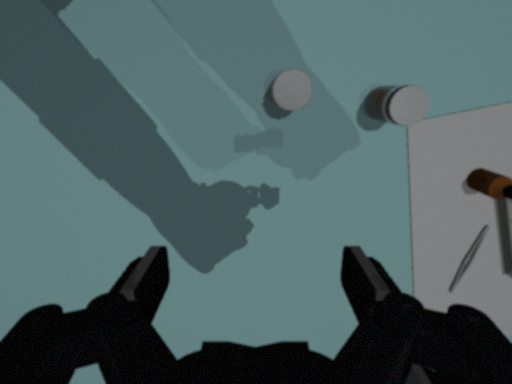

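The wrist view shows the two clear jars with aluminium lids, at (291,90) and (407,104). Both match my choice, and no red jar is near them.

```bash
python3 - <<'E'
from h import *
w=cam('wrist')
for uv in((291.5,89.5),(407,104.5)): 
    p=atz(w,uv,.085); print(p, rel([p[0],p[1],.256])*.25)
E
```

```text
[ 0.43935753 -0.36774354  0.085     ] [0.08255394 0.04126904 0.00027417]
[ 0.56760546 -0.39612446  0.085     ] [0.06665003 0.17165336 0.00026703]
```

Call:
jog_arm([
  [[0.083,0.0425,0.08,0,0,0,0],[0.083,0.0425,0.08,0,0,0,0],[0.083,0.0425,0.08,0,0,0,0],[0.083,0.0425,0.08,0,0,0,0],[0,0,0.12,0,0,0,0],[0,0,0.12,0,0,0,0],[0,0,0.12,0,0,0,0],[0,0,0.12,0,0,0,0],[0,0,0.06,0,0,0,0],[0,0,0.03,0,0,0,0],[0,0,0,0,0,0,255],[0,0,0,0,0,0,255],[0,0,0,0,0,0,255],[0,0,0,0,0,0,255],[0,0,0,0,0,0,255],[0,0,0,0,0,0,255],[0,0,0,0,0,0,255]],
], force=40)

```text
clock: 5.15
tcp_pos: [0.442, -0.3678, 0.0353]
orientation: [0.001, 0.74, 0.673, -0.0]
wrist_force: [-1.8, 1.0, 5.9]
finger_gap: 0.0435
grip_force: 40.5
```

```bash
python3 - <<'E'
from h import *
st(); print(env.get_state()['grip_force'])
E
```

```text
t 5.15 tcp [ 0.442  -0.3678  0.0353] psi 84.56 z [ 0.0015 -0.0025 -1.    ] gap 0.04353731795289205 F [-1.8  1.   5.9] q [-0.83  0.41 -0.23  0.93 -0.    0.83]
40.5292010307312
```

Call:
jog_arm([
  [[0,0,-0.04,0,0,0,255],[0,0,-0.08,0,0,0,255],[0,0,-0.1,0,0,0,255],[0.05,0.03,-0.1,0,0,0,255],[0.11,0.065,-0.1,0,0,0,255],[0.11,0.065,-0.1,0,0,0,255],[0.11,0.065,-0.1,0,0,0,255],[0.11,0.065,-0.1,0,0,0,255],[0.11,0.065,-0.1,0,0,0,255],[0.11,0.065,-0.1,0,0,0,255],[0.11,0.065,-0.1,0,0,0,255],[0.1,0.06,-0.1,0,0,0,255],[0.05,0.035,-0.1,0,0,0,255],[0,0,0,0,0,0,255],[0,0,0,0,0,0,255]],
])

```text
clock: 6.65
tcp_pos: [0.6089, -0.139, 0.3385]
orientation: [0.0, 0.74, 0.673, -0.0]
wrist_force: [-0.6, 0.4, -2.4]
finger_gap: 0.0428
grip_force: 41.5
```

```bash
python3 - <<'E'
from h import *
st()
Z=dict(bay0=.085,lever_pivot=.138,lever_knob=.138,pad0=.099,shaker=0)
for n in('wrist','top'):
    c=cam(n); save(c,n+'2.png')
    for t,z in Z.items():
        for r in spotter.landmark_of(t,n)[:6]:
            print(n,t,round(r['conf'],2),np.round(r['uv'],1),atz(c,r['uv'],z).round(4))
E
```

```text
t 6.65 tcp [ 0.6089 -0.139   0.3385] psi 84.61 z [ 1.e-04 -5.e-04 -1.e+00] gap 0.042763148956120677 F [-0.6  0.4 -2.4] q [-0.35  0.44  0.58  1.71 -0.    1.31]
wrist bay0 0.83 [272.   63.1] [ 0.6434 -0.0252  0.085 ]
wrist bay0 0.61 [265.8 119.5] [ 0.6292 -0.0976  0.085 ]
wrist lever_pivot 0.97 [189.3  60.6] [ 0.5443 -0.0178  0.138 ]
wrist pad0 0.8 [244.5  65.6] [ 0.6069 -0.026   0.099 ]
wrist pad0 0.41 [120.7 186.5] [ 0.4097 -0.1719  0.099 ]
wrist shaker 0.89 [254.5  71.2] [ 0.6198 -0.0277  0.    ]
wrist shaker 0.4 [120.4 187.5] [ 0.3596 -0.2003  0.    ]
top bay0 0.87 [299.3 150.5] [ 0.6322 -0.091   0.085 ]
top bay0 0.85 [252.6 145.2] [0.6474 0.0475 0.085 ]
top bay0 0.59 [278.1 146.2] [ 0.6449 -0.0281  0.085 ]
top lever_pivot 0.95 [282.1 173.4] [ 0.5509 -0.034   0.138 ]
top lever_knob 0.37 [242.5 166.5] [0.5699 0.0759 0.138 ]
top pad0 0.51 [277.4 160.4] [ 0.598  -0.0245  0.099 ]
top pad0 0.49 [303.5 158.7] [ 0.6035 -0.1007  0.099 ]
top pad0 0.45 [253.7 153.4] [0.6185 0.0444 0.099 ]
top shaker 0.6 [277.  163.8] [ 0.6124 -0.0312  0.    ]
```

View pics/wrist2.png

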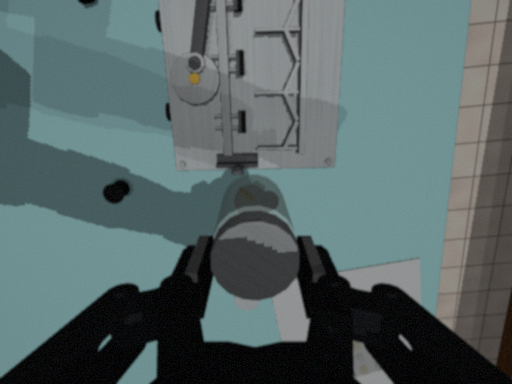

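The wrist view shows the held jar below. The bay walls are at rows 33, 95 and 148, the plunger faces at about col 245, and the vee apexes at about (298,64) and (297,122). The shaker's edges are parallel to the tool, so the yaw is right. I'll measure these more closely in a magnified crop.

```bash
cat > sh.py <<'E'
from h import *
E
python3 - <<'E'
from h import *
a=cv2.imread('pics/wrist2.png')[0:170,150:350]; a=cv2.convertScaleAbs(a,alpha=1.5)
cv2.imwrite('pics/w2c.png',cv2.resize(a,None,fx=3.5,fy=3.5,interpolation=cv2.INTER_CUBIC))
c=cam('wrist')
y=np.deg2rad(-5.4); X=np.array([np.cos(y),np.sin(y)]); Y=np.array([-np.sin(y),np.cos(y)])
def f(uv,z): p=atz(c,uv,z)[:2]; return np.round([p@X,p@Y],4)
for uv,z in [((275,33),.105),((275,95),.105),((275,148),.105),((298,64),.105),((297,122),.105),((245,62),.105),((246,121),.105),((194,62),.12),((182,165),.085),((328,161),.085),((272,63.1),.085),((265.8,119.5),.085)]: print(uv,z,f(uv,z))
for r in ([.652,.0502],[.6443,-.0317],[.638,-.0985],[.6322,-.091],[.6474,.0475],[.6449,-.0281]): print(np.round([np.array(r)@X,np.array(r)@Y],4))
E
```

```text
(275, 33) 0.105 [0.6448 0.0679]
(275, 95) 0.105 [ 0.6463 -0.0051]
(275, 148) 0.105 [ 0.6478 -0.0751]
(298, 64) 0.105 [0.6748 0.0325]
(297, 122) 0.105 [ 0.6767 -0.0398]
(245, 62) 0.105 [0.6074 0.0348]
(246, 121) 0.105 [ 0.608  -0.0385]
(194, 62) 0.12 [0.5454 0.0335]
(182, 165) 0.085 [ 0.5122 -0.1038]
(328, 161) 0.085 [ 0.7275 -0.0979]
(272, 63.1) 0.085 [0.6428 0.0353]
(265.8, 119.5) 0.085 [ 0.6353 -0.0382]
[0.6444 0.1113]
[0.6444 0.0291]
[ 0.6444 -0.038 ]
[ 0.638  -0.0311]
[0.6401 0.1082]
[0.6447 0.0327]
```

View pics/w2c.png

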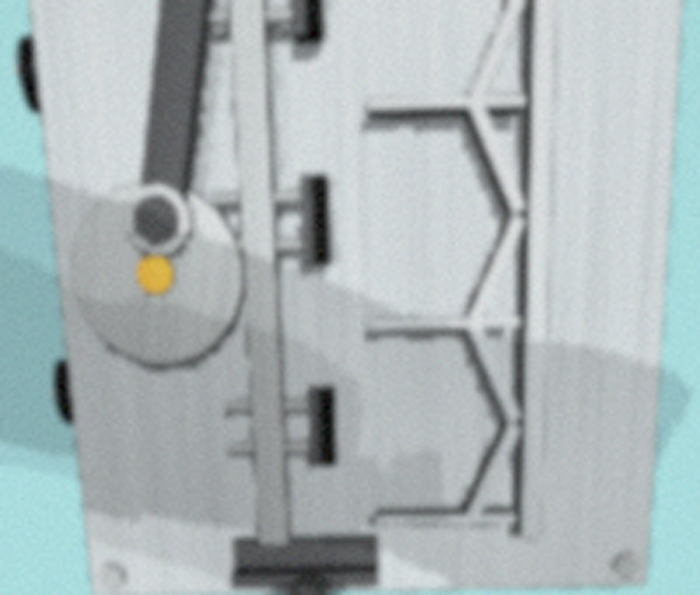

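Bay 2 comes out at about (0.6326, -0.0984) and bay 1 at about (0.6394, -0.0258). I'm placing the first jar in bay 2.

Call:
jog_arm([
  [[0.04,0.02,0.06,0,0,0,255],[0.045,0.02,0.1,0,0,0,255],[0.045,0.02,0.1,0,0,0,255],[0.04,0.019,0.1,0,0,0,255],[0,0,0.1,0,0,0,255],[0,0,0.1,0,0,0,255],[0,0,0.06,0,0,0,255],[0,0,0,0,0,0,255]],
])

```text
clock: 8.1
tcp_pos: [0.6307, -0.098, 0.1808]
orientation: [-0.002, 0.74, 0.673, -0.001]
wrist_force: [0.1, 0.0, -1.7]
finger_gap: 0.0435
grip_force: 41.5
```

```bash
python3 - <<'E'
from h import *
st()
print(np.round(rel([.6326,-.0984,.121]),3))
c=cam('wrist'); save(c,'wrist3.png')
for t,z in dict(bay0=.085,pad0=.099,lever_pivot=.138,lever_knob=.138).items():
    for r in spotter.landmark_of(t,'wrist')[:6]:
        print(t,round(r['conf'],2),np.round(r['uv'],1),atz(c,r['uv'],z).round(4))
cv2.imwrite('pics/w3c.png',cv2.resize(c['pixels'][:330,100:420,::-1],None,fx=1.8,fy=1.8,interpolation=cv2.INTER_CUBIC))
E
```

```text
t 8.1 tcp [ 0.6307 -0.098   0.1808] psi 84.57 z [-0.0051  0.0014 -1.    ] gap 0.04353042616573141 F [ 0.1  0.  -1.7] q [-0.28  0.45  0.21  1.33 -0.    1.39]
[-0.001  0.009  0.239]
bay0 0.97 [256.2   4.3] [0.6457 0.0478 0.085 ]
bay0 0.69 [256.5 180.2] [ 0.6324 -0.0981  0.085 ]
bay0 0.63 [258.2  97.9] [ 0.6408 -0.0237  0.085 ]
pad0 0.87 [222.6 182.6] [ 0.602  -0.0935  0.099 ]
pad0 0.71 [220.7 101.2] [ 0.6094 -0.0231  0.099 ]
lever_pivot 0.94 [122.4 104.6] [ 0.544  -0.0183  0.138 ]
```

View pics/w3c.png

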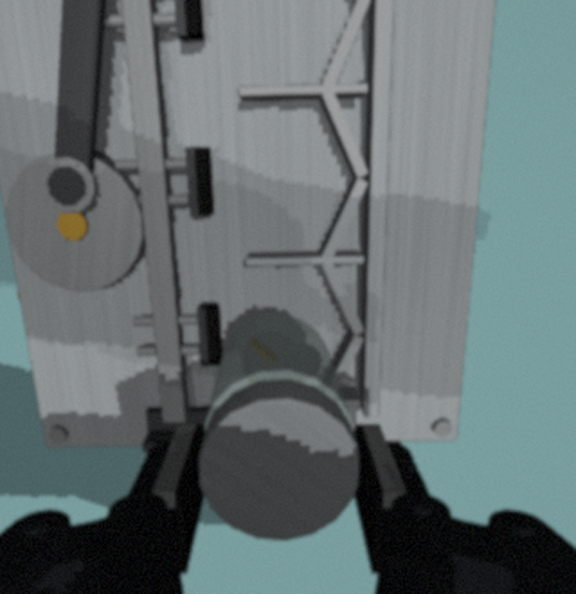

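The picture shows the jar over bay 2, between plunger (200,333) and vee apex (355,335). The landmarks agree with my estimate, so I lower and let go.

Call:
jog_arm([
  [[0,0.004,0.08,0,0,0,255],[0,0.004,0.08,0,0,0,255],[0,0,0.05,0,0,0,255],[0,0,0.02,0,0,0,255],[0,0,0.009,0,0,0,255],[0,0,0,0,0,0,255]],
])

```text
clock: 8.95
tcp_pos: [0.6348, -0.099, 0.1245]
orientation: [0.0, 0.74, 0.673, 0.0]
wrist_force: [0.6, 0.3, -1.9]
finger_gap: 0.0432
grip_force: 41.6
```

```bash
python3 - <<'E'
from h import *
st()
E
```

```text
t 8.95 tcp [ 0.6348 -0.099   0.1245] psi 84.56 z [ 8.e-04 -3.e-04 -1.e+00] gap 0.04318042584922058 F [ 0.6  0.3 -1.9] q [-0.28  0.47  0.1   1.2  -0.    1.39]
```

Call:
jog_arm([
  [[0,-0.006,0.008,0,0,0,255],[0,0,0.008,0,0,0,255],[0,0,0,0,0,0,255],[0,0,0,0,0,0,50],[0,0,0,0,0,0,50],[0,0,0,0,0,0,50],[0,0,0,0,0,0,50]],
])

```text
clock: 9.65
tcp_pos: [0.6331, -0.0988, 0.1201]
orientation: [0.0, 0.74, 0.673, 0.0]
wrist_force: [-0.1, -0.4, -0.1]
finger_gap: 0.0684
grip_force: 0.0
```

```bash
python3 - <<'E'
from h import *
st()
E
```

```text
t 9.65 tcp [ 0.6331 -0.0988  0.1201] psi 84.56 z [ 4.e-04 -2.e-04 -1.e+00] gap 0.0684190849950966 F [-0.1 -0.4 -0.1] q [-0.28  0.47  0.09  1.19 -0.    1.39]
```

Call:
jog_arm([
  [[0,0,-0.06,0,0,0,50],[0,0,-0.1,0,0,0,30],[0,0,-0.12,0,0,0,0],[0,0,-0.12,0,0,0,0],[-0.08,-0.013,0,0,0,0,0],[-0.12,-0.014,0,0,0,0,0],[-0.14,-0.014,0,0,0,0,0],[-0.14,-0.014,0,0,0,0,0],[-0.14,-0.014,0,0,0,0,0],[-0.14,-0.014,0,0,0,0,0],[-0.14,-0.02,0,0,0,0,0],[-0.14,-0.02,0,0,0,0,0],[-0.11,-0.02,0,0,0,0,0],[-0.057,0,0,0,0,0,0],[0,0,0.1,0,0,0,0],[0,0,0.12,0,0,0,0],[0,0,0,0,0,0,0]],
])

```text
clock: 11.35
tcp_pos: [0.5668, -0.3934, 0.1601]
orientation: [-0.004, 0.74, 0.673, -0.0]
wrist_force: [-0.3, 0.3, -0.4]
finger_gap: 0.0854
grip_force: 0.0
```

```bash
python3 - <<'E'
from h import *
st(); print(rel([.569,-.396,.034]).round(3))
c=cam('wrist')
for r in spotter.landmark_of('jar_a_center','wrist')[:3]+spotter.find_in('jar_a_center','wrist')[:3]:
    print(round(r['conf'],2),np.round(r['uv'],1),atz(c,r['uv'],.0425).round(4))
E
```

```text
t 11.35 tcp [ 0.5668 -0.3934  0.1601] psi 84.58 z [-0.0062  0.0058 -1.    ] gap 0.08536931579977894 F [-0.3  0.3 -0.4] q [-0.72  0.56  0.34  1.36  0.    0.94]
[-0.012  0.013  0.504]
```

Call:
jog_arm([
  [[-0.005,0.01,0.1,0,0,0,0],[0,0,0.12,0,0,0,0],[0,0,0.12,0,0,0,0],[0,0,0.1,0,0,0,0],[0,0,0.06,0,0,0,0],[0,0,0,0,0,0,255],[0,0,0,0,0,0,255],[0,0,0,0,0,0,255],[0,0,0,0,0,0,255],[0,0,0,0,0,0,255],[0,0,0,0,0,0,255],[0,0,0,0,0,0,255]],
], force=40)

```text
clock: 12.7
tcp_pos: [0.5725, -0.3984, 0.0429]
orientation: [0.002, 0.74, 0.673, 0.0]
wrist_force: [-0.6, 0.6, 5.8]
finger_gap: 0.0425
grip_force: 40.3
```

```bash
python3 - <<'E'
from h import *
st(); print(rel([.640,-.0247,.19]).round(3))
E
```

```text
t 12.7 tcp [ 0.5725 -0.3984  0.0429] psi 84.56 z [ 0.0034 -0.0031 -1.    ] gap 0.04254223079678678 F [-0.6  0.6  5.8] q [-0.72  0.62  0.15  1.09 -0.    0.94]
[ 1.512  0.129 -0.592]
```

The grip is 8 mm higher than intended, near the lid. I'll regrip lower.

Call:
jog_arm([
  [[0,0,0,0,0,0,0],[0,0,0,0,0,0,0],[0,0,0,0,0,0,0],[0,0,0.02,0,0,0,0],[0,0,0.016,0,0,0,0],[0,0,0,0,0,0,0]],
])

```text
clock: 13.3
tcp_pos: [0.5704, -0.3966, 0.0296]
orientation: [-0.001, 0.74, 0.673, -0.0]
wrist_force: [-1.1, 0.0, 0.7]
finger_gap: 0.0855
grip_force: 0.0
```

Call:
jog_arm([
  [[0,0,0,0,0,0,255],[0,0,0,0,0,0,255],[0,0,0,0,0,0,255],[0,0,0,0,0,0,255],[0,0,0,0,0,0,255],[0,0,0,0,0,0,255],[0,0,0,0,0,0,255]],
])

```text
clock: 14.0
tcp_pos: [0.5713, -0.3975, 0.0314]
orientation: [0.0, 0.74, 0.673, -0.0]
wrist_force: [-1.2, 0.5, 3.2]
finger_gap: 0.0433
grip_force: 41.1
```

```bash
python3 - <<'E'
from h import *
st(); print(rel([.640,-.0247,.19]).round(3))
E
```

```text
t 14.0 tcp [ 0.5713 -0.3975  0.0314] psi 84.56 z [ 5.e-04 -6.e-04 -1.e+00] gap 0.043290846254321946 F [-1.2  0.5  3.2] q [-0.72  0.63  0.13  1.07 -0.    0.94]
[ 1.51   0.133 -0.635]
```

Call:
jog_arm([
  [[0,0,-0.04,0,0,0,255],[0,0,-0.08,0,0,0,255],[0,0,-0.12,0,0,0,255],[0,0,-0.14,0,0,0,255],[0.05,0.01,-0.14,0,0,0,255],[0.1,0.01,-0.14,0,0,0,255],[0.14,0.013,-0.14,0,0,0,255],[0.14,0.013,-0.12,0,0,0,255],[0.14,0.013,0,0,0,0,255],[0.14,0.013,0,0,0,0,255],[0.14,0.013,0,0,0,0,255],[0.14,0.013,0,0,0,0,255],[0.14,0.013,0,0,0,0,255],[0.14,0.013,0,0,0,0,255],[0.12,0.009,0,0,0,0,255],[0.08,0,0,0,0,0,255],[0.04,0,0,0,0,0,255],[0,0,0,0,0,0,255],[0,0,0,0,0,0,255]],
])

```text
clock: 15.9
tcp_pos: [0.6398, -0.0252, 0.2608]
orientation: [0.0, 0.74, 0.673, -0.0]
wrist_force: [0.1, 0.1, -2.1]
finger_gap: 0.043
grip_force: 41.2
```

```bash
python3 - <<'E'
from h import *
st(); 
c=cam('wrist'); save(c,'w4.png')
for t,z in dict(bay0=.085,pad0=.099,jar_a_center=.1275).items():
    for r in spotter.landmark_of(t,'wrist')[:6]:
        print(t,round(r['conf'],2),np.round(r['uv'],1),atz(c,r['uv'],z).round(4))
print(rel([.640,-.0247,.1174]).round(3))
E
```

```text
t 15.9 tcp [ 0.6398 -0.0252  0.2608] psi 84.55 z [-3.e-04 -6.e-04 -1.e+00] gap 0.043022819215121647 F [ 0.1  0.1 -2.1] q [-0.16  0.45  0.4   1.52 -0.    1.5 ]
bay0 0.96 [252.2  95.7] [0.6448 0.0505 0.085 ]
bay0 0.88 [255.6 162.6] [ 0.6414 -0.0266  0.085 ]
pad0 0.86 [221.   96.5] [0.6111 0.053  0.099 ]
pad0 0.86 [224.5 165.3] [ 0.6053 -0.0232  0.099 ]
jar_a_center 0.65 [229.6 163.2] [ 0.6145 -0.0149  0.1275]
jar_a_center 0.55 [253.4  94.8] [0.6464 0.0517 0.1275]
jar_a_center 0.45 [ 99.9 265.1] [ 0.4456 -0.1236  0.1275]
[0.005 0.    0.574]
```

Call:
jog_arm([
  [[0,0,0.1,0,0,0,255],[0,0,0.12,0,0,0,255],[0,0,0.12,0,0,0,255],[0,0,0.1,0,0,0,255],[0,0,0.07,0,0,0,255],[0,0,0.04,0,0,0,255],[0,0,0.014,0,0,0,255],[0,0,0,0,0,0,255],[0,0,0,0,0,0,255]],
])

```text
clock: 17.0
tcp_pos: [0.6408, -0.0249, 0.1212]
orientation: [0.001, 0.74, 0.673, 0.001]
wrist_force: [-0.4, 0.1, -1.5]
finger_gap: 0.0435
grip_force: 41.3
```

Call:
jog_arm([
  [[0,0,0.009,0,0,0,255],[0,0,0.008,0,0,0,255],[0,0,0,0,0,0,255],[0,0,0,0,0,0,50],[0,0,0,0,0,0,50],[0,0,0,0,0,0,50],[0,0,0,0,0,0,50]],
])

```text
clock: 17.7
tcp_pos: [0.64, -0.0246, 0.1158]
orientation: [0.0, 0.74, 0.673, -0.0]
wrist_force: [-0.2, -0.1, -0.1]
finger_gap: 0.0685
grip_force: 0.0
```

```bash
python3 - <<'E'
from h import *
st(); print(rel([.557,.401,.033]).round(3))
E
```

```text
t 17.7 tcp [ 0.64   -0.0246  0.1158] psi 84.57 z [ 1.e-04 -2.e-04 -1.e+00] gap 0.06845381830387019 F [-0.2 -0.1 -0.1] q [-0.16  0.47  0.08  1.18 -0.    1.5 ]
[ 1.663 -0.492  0.331]
```

Call:
jog_arm([
  [[0,0,-0.06,0,0,0,50],[0,0,-0.1,0,0,0,30],[0,0,-0.14,0,0,0,0],[0,0,-0.14,0,0,0,0],[0.05,-0.02,-0.1,0,0,0,0],[0.1,-0.04,-0.06,0,0,0,0],[0.14,-0.05,0,0,0,0,0],[0.14,-0.05,0,0,0,0,0],[0.14,-0.05,0,0,0,0,0],[0.14,-0.05,0,0,0,0,0],[0.14,-0.05,0,0,0,0,0],[0.14,-0.05,0,0,0,0,0],[0.12,-0.04,0,0,0,0,0],[0.09,-0.04,0,0,0,0,0],[0.05,-0.02,0,0,0,0,0],[0,0,0,0,0,0,0],[0,0,0,0,0,0,0]],
])

```text
clock: 19.4
tcp_pos: [0.5553, 0.2969, 0.2656]
orientation: [0.0, 0.74, 0.673, -0.0]
wrist_force: [0.3, -0.2, 0.6]
finger_gap: 0.0849
grip_force: 0.0
```

```bash
python3 - <<'E'
from h import *
st()
c=cam('wrist'); save(c,'w5.png')
for r in spotter.cut_out('jar_a_center','wrist'):
    ys,xs=np.nonzero(r['region']); print('cut',round(r['conf'],2),np.round(r['uv']),xs.min(),xs.max(),ys.min(),ys.max(),c['pixels'][r['region']].mean(0).round())
for r in spotter.landmark_of('jar_a_center','wrist')[:6]:
    print(round(r['conf'],2),np.round(r['uv'],1),atz(c,r['uv'],.0425).round(4))
E
```

```text
t 19.4 tcp [0.5553 0.2969 0.2656] psi 84.56 z [ 1.e-04 -7.e-04 -1.e+00] gap 0.08491048352462037 F [ 0.3 -0.2  0.6] q [ 0.36  0.42  0.37  1.52 -0.    2.03]
cut 0.68 [170.  22.] 142 197 0 53 [104.  22.  20.]
cut 0.65 [247.  68.] 231 269 50 92 [129. 132. 133.]
cut 0.53 [141. 225.] 130 156 200 249 [58. 63. 64.]
0.75 [251.9  68.6] [0.5627 0.4042 0.0425]
0.74 [170.7  25.9] [0.4706 0.4605 0.0425]
0.71 [328.6 319.6] [0.651  0.0109 0.0425]
0.38 [307.1 321.9] [0.6156 0.0096 0.0425]
```

View pics/w5.png

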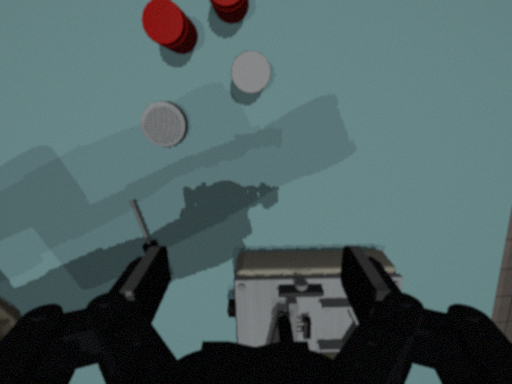

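The clear jar's lid is at (251,72). The red jars at (170,25) and (230,5) and the tin at (165,123) are clear of the fingers.

```bash
python3 - <<'E'
from h import *
c=cam('wrist'); p=atz(c,(251,72),.085); print(p, rel([p[0],p[1],.031]).round(3))
E
```

```text
[0.56187417 0.39711979 0.085     ] [ 0.404 -0.014  0.939]
```

Call:
jog_arm([
  [[0.08,-0.005,0,0,0,0,0],[0.12,-0.005,0,0,0,0,0],[0.12,-0.005,0.05,0,0,0,0],[0.08,0,0.1,0,0,0,0],[0.006,0,0.14,0,0,0,0],[0,0,0.14,0,0,0,0],[0,0,0.14,0,0,0,0],[0,0,0.14,0,0,0,0],[0,0,0.12,0,0,0,0],[0,0,0.07,0,0,0,0],[0,0,0.03,0,0,0,0],[0,0,0,0,0,0,0],[0,0,0,0,0,0,0]],
])

```text
clock: 20.9
tcp_pos: [0.562, 0.3988, 0.0344]
orientation: [0.0, 0.74, 0.673, 0.001]
wrist_force: [0.7, -0.1, 0.7]
finger_gap: 0.0851
grip_force: 0.0
```

Call:
jog_arm([
  [[0,0,0.008,0,0,0,0],[0,0,0,0,0,0,255],[0,0,0,0,0,0,255],[0,0,0,0,0,0,255],[0,0,0,0,0,0,255],[0,0,0,0,0,0,255],[0,0,0,0,0,0,255],[0,0,0,0,0,0,255]],
], force=40)

```text
clock: 21.7
tcp_pos: [0.5612, 0.3991, 0.0319]
orientation: [0.0, 0.74, 0.673, 0.0]
wrist_force: [-1.8, -0.1, 5.5]
finger_gap: 0.0438
grip_force: 40.8
```

```bash
python3 - <<'E'
from h import *
st(); print(rel([.6460,.0485,.26]).round(3))
E
```

```text
t 21.7 tcp [0.5612 0.3991 0.0319] psi 84.57 z [ 8.e-04  5.e-04 -1.e+00] gap 0.043761903514036506 F [-1.8 -0.1  5.5] q [0.5  0.61 0.11 1.06 0.   2.17]
[-1.364  0.471 -0.913]
```

Call:
jog_arm([
  [[0,0,-0.04,0,0,0,255],[0,0,-0.08,0,0,0,255],[0,0,-0.12,0,0,0,255],[0,0,-0.14,0,0,0,255],[-0.05,0.02,-0.14,0,0,0,255],[-0.1,0.03,-0.14,0,0,0,255],[-0.14,0.04,-0.14,0,0,0,255],[-0.14,0.05,-0.11,0,0,0,255],[-0.14,0.05,0,0,0,0,255],[-0.14,0.05,0,0,0,0,255],[-0.14,0.05,0,0,0,0,255],[-0.14,0.05,0,0,0,0,255],[-0.14,0.05,0,0,0,0,255],[-0.12,0.05,0,0,0,0,255],[-0.08,0.03,0,0,0,0,255],[-0.034,0.003,0,0,0,0,255],[0,0,0,0,0,0,255],[0,0,0,0,0,0,255]],
])

```text
clock: 23.5
tcp_pos: [0.6459, 0.0494, 0.2583]
orientation: [-0.0, 0.74, 0.673, -0.0]
wrist_force: [0.6, 0.3, -2.3]
finger_gap: 0.0438
grip_force: 41.1
```

```bash
python3 - <<'E'
from h import *
st(); 
for n in('wrist','top'):
  c=cam(n); save(c,n+'6.png')
  for t,z in dict(bay0=.085,pad0=.099,lever_pivot=.138,lever_knob=.138).items():
    for r in spotter.landmark_of(t,n)[:6]:
        print(n,t,round(r['conf'],2),np.round(r['uv'],1),atz(c,r['uv'],z).round(4))
print(rel([.6465,.0485,.1174]).round(3))
E
```

```text
t 23.5 tcp [0.6459 0.0494 0.2583] psi 84.59 z [-5.e-04  5.e-04 -1.e+00] gap 0.04376416522867782 F [ 0.6  0.3 -2.3] q [-0.05  0.46  0.42  1.53  0.    1.62]
wrist bay0 0.55 [255.5 163.1] [0.6472 0.0482 0.085 ]
wrist pad0 0.66 [227.2 168.5] [0.6143 0.0481 0.099 ]
wrist pad0 0.57 [227.8 224.2] [ 0.6064 -0.022   0.099 ]
wrist lever_pivot 0.9 [171.1 241.6] [ 0.5466 -0.0197  0.138 ]
wrist lever_knob 0.77 [181.3 147.4] [0.5757 0.0833 0.138 ]
top bay0 0.74 [302.9 152.1] [ 0.6274 -0.1016  0.085 ]
[-0.001  0.001  0.564]
```

View pics/wrist6.png

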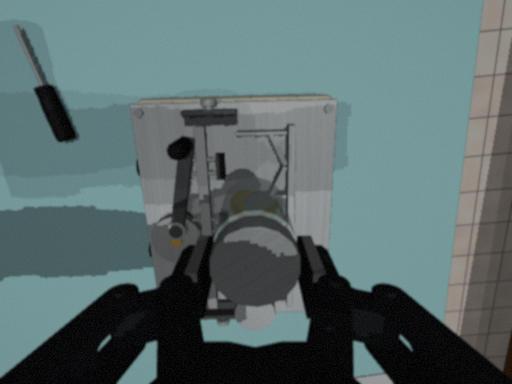

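The held jar is over bay 0, and bay 0's landmark agrees with the target. The lever grip at (180,148) is clear of the front finger.

Call:
jog_arm([
  [[0,0,0.1,0,0,0,255],[0,0,0.12,0,0,0,255],[0,0,0.12,0,0,0,255],[0,0,0.1,0,0,0,255],[0,0,0.07,0,0,0,255],[0,0,0.04,0,0,0,255],[0,0,0.008,0,0,0,255],[0,0,0,0,0,0,255],[0,0,0,0,0,0,255]],
])

```text
clock: 24.9
tcp_pos: [0.6473, 0.0484, 0.1202]
orientation: [0.001, 0.74, 0.673, 0.001]
wrist_force: [-1.0, -0.6, -1.1]
finger_gap: 0.0435
grip_force: 41.1
```

Call:
jog_arm([
  [[0,0,0.008,0,0,0,255],[0,0,0.005,0,0,0,255],[0,0,0,0,0,0,255],[0,0,0,0,0,0,50],[0,0,0,0,0,0,50],[0,0,0,0,0,0,50],[0,0,0,0,0,0,50]],
])

```text
clock: 25.6
tcp_pos: [0.6463, 0.0485, 0.1154]
orientation: [-0.0, 0.74, 0.673, -0.0]
wrist_force: [-0.4, -0.5, 0.5]
finger_gap: 0.0685
grip_force: 0.0
```

Call:
jog_arm([
  [[0,0,-0.06,0,0,0,50],[0,0,-0.1,0,0,0,50],[0,0,-0.12,0,0,0,30],[0,0,-0.14,0,0,0,0],[0,0,-0.12,0,0,0,0],[0.06,-0.05,-0.06,0,0,0,0],[0.06,-0.05,0,0,0,-0.03,0],[0,0,0,0,0,-0.047,0],[0,0,0,0,0,-0.047,0],[0,0,0,0,0,-0.047,0],[0,0,0,0,0,-0.047,0],[0,0,0,0,0,-0.047,0],[0,0,0,0,0,-0.047,0],[0,0,0,0,0,-0.047,0],[0,0,0,0,0,-0.047,0],[0,0,0,0,0,-0.047,0],[0,0,0,0,0,-0.047,0],[0,0,0,0,0,0,0],[0,0,0,0,0,0,0]],
])

```text
clock: 27.5
tcp_pos: [0.6237, 0.0814, 0.2651]
orientation: [-0.0, 0.049, 0.999, 0.0]
wrist_force: [-0.3, 0.7, -0.6]
finger_gap: 0.0858
grip_force: 0.0
```

```bash
python3 - <<'E'
from h import *
st(); 
for n in('wrist','side','top'):
  c=cam(n); save(c,n+'7.png')
  for t,z in dict(pad0=.099,lever_pivot=.138,lever_knob=.138,jar_a_center=.1275).items():
    for r in spotter.landmark_of(t,n)[:6]:
        print(n,t,round(r['conf'],2),np.round(r['uv'],1),atz(c,r['uv'],z).round(4))
E
```

```text
t 27.5 tcp [0.6237 0.0814 0.2651] psi 174.4 z [-1.e-03  1.e-04 -1.e+00] gap 0.08578987459073245 F [-0.3  0.7 -0.6] q [0.   0.42 0.37 1.52 0.   0.1 ]
wrist pad0 0.92 [101.  155.8] [ 0.5973 -0.0963  0.099 ]
wrist pad0 0.8 [227.9 152.8] [0.6082 0.0515 0.099 ]
wrist pad0 0.59 [164.3 159.1] [ 0.6083 -0.0235  0.099 ]
wrist lever_pivot 0.65 [144.6 106. ] [ 0.5469 -0.0199  0.138 ]
wrist jar_a_center 0.66 [226.8 190. ] [0.6442 0.0482 0.1275]
side pad0 0.61 [286.  201.5] [ 0.6064 -0.0138  0.099 ]
side pad0 0.55 [289.  218.8] [ 0.6011 -0.0952  0.099 ]
side pad0 0.35 [284.1 188.4] [0.612  0.0551 0.099 ]
side lever_pivot 0.94 [267.1 193.4] [ 0.5475 -0.0223  0.138 ]
side lever_pivot 0.43 [292.  184.4] [0.6276 0.0177 0.138 ]
side lever_knob 0.56 [273.5 171.4] [0.5827 0.0955 0.138 ]
side lever_knob 0.37 [225.9 169.7] [0.434  0.1184 0.138 ]
side jar_a_center 0.64 [249.5 142.3] [0.5264 0.3189 0.1275]
side jar_a_center 0.6 [234.4 147.4] [0.4696 0.2843 0.1275]
side jar_a_center 0.59 [298.5 183.7] [0.6516 0.0353 0.1275]
top pad0 0.48 [302.  161.5] [ 0.5951 -0.0962  0.099 ]
top lever_pivot 0.97 [279.4 172.7] [ 0.5528 -0.0265  0.138 ]
top lever_pivot 0.37 [277.  144.3] [ 0.6344 -0.0206  0.138 ]
top jar_a_center 0.88 [112.8 206.3] [0.4591 0.4286 0.1275]
top jar_a_center 0.58 [276.1 142.4] [ 0.6433 -0.0189  0.1275]
top jar_a_center 0.56 [106.8 180.2] [0.5315 0.4497 0.1275]
```

View pics/wrist7.png

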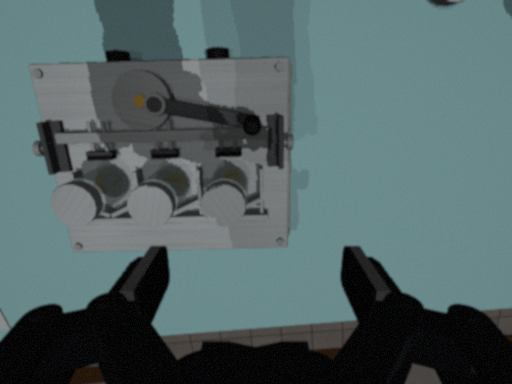

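All three jars stand in their bays, with lids at (77,201), (151,201) and (223,201). The lever hub is at (155,104) and the grip at (250,124).

```bash
python3 - <<'E'
from h import *
c=cam('wrist')
P=[atz(c,uv,.085)[:2] for uv in((38,73),(279,66),(78,246),(281,240))]
for a,b in((0,1),(2,3)): d=P[b]-P[a]; print('yaw',np.degrees(np.arctan2(-d[0],d[1])),np.linalg.norm(d))
for a,b in((0,2),(1,3)): d=P[b]-P[a]; print('yaw',np.degrees(np.arctan2(d[1],d[0])),np.linalg.norm(d))
print('center',np.mean(P,0))
for z in(.113,.12,.138): print('hub',z,atz(c,(155,104),z).round(4))
for u in((144.6,106),): print('piv',atz(c,u,.138).round(4))
for z in(.15,.163): print('knob',z,atz(c,(249,123),z).round(4))
for r in spotter.cut_out('lever_knob','wrist')[:2]:
    ys,xs=np.nonzero(r['region']); print(r['conf'],r['uv'],xs.min(),xs.max(),ys.min(),ys.max())
a=cv2.imread('pics/wrist7.png')[50:260,25:305]
cv2.imwrite('pics/w7c.png',cv2.resize(cv2.convertScaleAbs(a,alpha=1.3),None,fx=2.8,fy=2.8,interpolation=2))
E
```

```text
yaw -3.8788837149767996 0.26938690179549735
yaw -3.530671916214683 0.2726087032265011
yaw -4.117137023666649 0.21683585455799953
yaw -3.262460004796807 0.2151896801291222
center [ 0.61900877 -0.02373489]
hub 0.113 [ 0.5472 -0.0185  0.113 ]
hub 0.12 [ 0.5471 -0.0162  0.12  ]
hub 0.138 [ 0.5471 -0.0104  0.138 ]
piv [ 0.548 -0.021  0.138]
knob 0.15 [0.5729 0.08   0.15  ]
knob 0.163 [0.5716 0.0804 0.163 ]
0.68 [254.1, 123.0] 244 260 114 133
```

View pics/w7c.png

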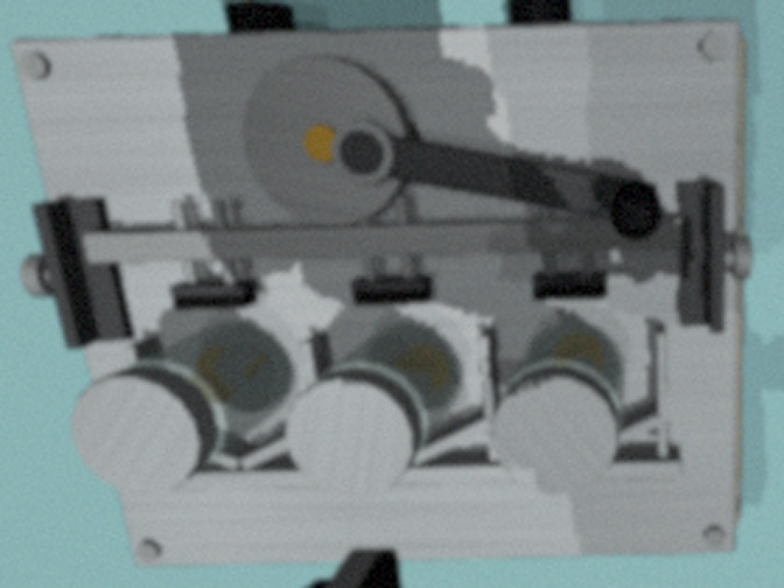

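Call:
jog_arm([
  [[0.08,-0.008,0,0,0,0,100],[0.08,-0.008,0,0,0,0,100],[0.045,-0.006,0,0,0,0,100],[0,0,0.08,0,0,0,100],[0,0,0.1,0,0,0,100],[0,0,0.1,0,0,0,100],[0,0,0,0,0,0,100],[0,0,0,0,0,0,100]],
])

```text
clock: 29.15
tcp_pos: [0.5725, 0.0801, 0.1958]
orientation: [-0.0, 0.047, 0.999, -0.0]
wrist_force: [0.6, 0.6, 0.3]
finger_gap: 0.0519
grip_force: 0.0
```

```bash
python3 - <<'E'
from h import *
st(); print(rel([.5722,.081,.126]).round(3))
c=cam('wrist'); save(c,'w8.png')
for t,z in dict(lever_pivot=.138,lever_knob=.138).items():
    for r in spotter.landmark_of(t,'wrist')[:6]:
        print(t,round(r['conf'],2),np.round(r['uv'],1),atz(c,r['uv'],z).round(4))
for r in spotter.cut_out('lever_knob','wrist')[:2]:
    ys,xs=np.nonzero(r['region']); print(r['conf'],r['uv'],xs.min(),xs.max(),ys.min(),ys.max(),atz(c,r['uv'],.15))
E
```

```text
t 29.15 tcp [0.5725 0.0801 0.1958] psi 174.56 z [-8.e-04 -1.e-04 -1.e+00] gap 0.05186745839230496 F [0.6 0.6 0.3] q [ 0.    0.32  0.05  1.31 -0.    0.1 ]
[0.001 0.003 0.279]
lever_pivot 0.78 [132.6 173.8] [ 0.547  -0.0175  0.138 ]
lever_knob 0.73 [263.3 191.6] [0.5722 0.0872 0.138 ]
0.82 [263.5, 194.1] 248 271 179 211 [0.57033403 0.08722185 0.15      ]
```

View pics/w8.png

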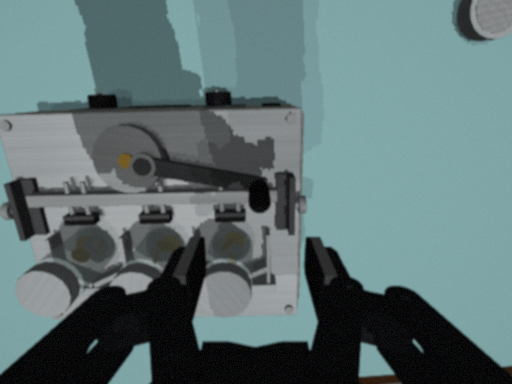

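The grip at (260,195) is nearly centred between the fingers at (190,260) and (320,260). I descend and close.

Call:
jog_arm([
  [[0,0.01,0.08,0,0,0,100],[0,0,0.08,0,0,0,100],[0,0,0.06,0,0,0,100],[0,0,0.04,0,0,0,100],[0,0,0.015,0,0,0,100],[0,0,0,0,0,0,100]],
])

```text
clock: 29.95
tcp_pos: [0.5732, 0.0826, 0.127]
orientation: [0.0, 0.047, 0.999, -0.0]
wrist_force: [0.2, -0.1, 0.3]
finger_gap: 0.0516
grip_force: 0.0
```

Call:
jog_arm([
  [[0,0,0,0,0,0,255],[0,0,0,0,0,0,255],[0,0,0,0,0,0,255],[0,0,0,0,0,0,255],[0,0,0,0,0,0,255],[0,0,0,0,0,0,255]],
], force=60)

```text
clock: 30.55
tcp_pos: [0.5738, 0.0828, 0.1278]
orientation: [0.001, 0.047, 0.999, 0.0]
wrist_force: [0.6, 1.1, 5.4]
finger_gap: -0.0
grip_force: 2.9
```

```bash
python3 - <<'E'
from h import *
st()
# arc rows
s=env.get_state(); T=rot(s['orientation']).as_matrix()
p0=s['tcp_pos'][:2]; piv=np.array([.5475,-.020]); d=p0-piv; a0=np.arctan2(d[1],d[0]); r0=np.hypot(*d); print(np.degrees(a0),r0)
a=np.linspace(a0,np.deg2rad(176.3),21); r=np.linspace(r0,.105,21)
p=piv+np.c_[r*np.cos(a),r*np.sin(a)]
D=np.diff(p,axis=0); print((np.c_[D@T[:2,0],D@T[:2,1]]/.25).round(3).tolist())
E
```

```text
t 30.55 tcp [0.5738 0.0828 0.1278] psi 174.57 z [ 2.1e-03  2.0e-04 -1.0e+00] gap -1.2482354045497868e-05 F [0.6 1.1 5.4] q [ 0.    0.35 -0.07  1.15  0.    0.1 ]
75.64280859583744 0.10606286190962101
[[0.037, 0.004], [0.037, 0.001], [0.037, -0.003], [0.037, -0.006], [0.036, -0.009], [0.035, -0.012], [0.034, -0.015], [0.032, -0.018], [0.031, -0.021], [0.029, -0.023], [0.027, -0.026], [0.024, -0.028], [0.022, -0.03], [0.019, -0.032], [0.016, -0.033], [0.013, -0.035], [0.01, -0.036], [0.007, -0.036], [0.004, -0.037], [0.0, -0.037]]
```

The fingers shut with a gap of 0, so the grip was missed. I've also used up my picture views, so from here I use only the networks' numbers.

```bash
python3 - <<'E'
from h import *
for n in('wrist','side','top'):
  c=cam(n); print(n,'tcp at',proj(c,env.get_state()['tcp_pos']).round(1))
  for t,z in dict(lever_pivot=.138,lever_knob=.138).items():
    for r in spotter.landmark_of(t,n)[:3]:
        print(t,round(r['conf'],2),np.round(r['uv'],1),atz(c,r['uv'],z).round(4))
  for r in spotter.cut_out('lever_knob',n)[:3]:
    ys,xs=np.nonzero(r['region']); print('cut',r['conf'],r['uv'],xs.min(),xs.max(),ys.min(),ys.max(),atz(c,r['uv'],.138).round(4))
E
```

```text
wrist tcp at [254.8 221. ]
lever_pivot 0.82 [ 83.3 202. ] [ 0.5473 -0.0176  0.138 ]
lever_knob 0.78 [257.7 228. ] [0.5741 0.0845 0.138 ]
cut 0.83 [258.5, 221.1] 240 271 205 242 [0.5695 0.0854 0.138 ]
side tcp at [271.1 176.4]
lever_pivot 0.79 [265.3 192.3] [ 0.543  -0.0163  0.138 ]
lever_pivot 0.52 [205.1 280.3] [ 0.3729 -0.3349  0.138 ]
lever_knob 0.38 [271.6 172.2] [0.5761 0.0913 0.138 ]
cut 0.65 [270.8, 172.8] 269 274 169 181 [0.5731 0.088  0.138 ]
top tcp at [240.1 166. ]
lever_pivot 0.94 [280.4 172.8] [ 0.5526 -0.0293  0.138 ]
```

```bash
python3 - <<'E'
from h import *
c=cam('wrist'); s=env.get_state()
# rebuild the camera of w8: same orientation, tool moved
off=c['o']-s['tcp_pos']; c8=dict(c); c8['o']=off+np.array([.5725,.0801,.1958])
for z in(.113,.138,.163): print(z,'pix of (.572,.083)',proj(c8,[.572,.083,z]).round(1))
c7=dict(c); c7['o']=off+np.array([.6237,.0814,.2651])
for z in(.113,.138,.163): print(z,'w7 pix',proj(c7,[.572,.083,z]).round(1))
# dark-pixel silhouette of the knob in both pictures (dark, neutral)
for f,(x0,x1,y0,y1) in (('wrist7',(235,268,105,145)),('w8',(240,280,170,220))):
    g=cv2.imread(f'pics/{f}.png').max(2)[y0:y1,x0:x1]; m=g<28
    n,l,stt,ce=cv2.connectedComponentsWithStats(m.astype(np.uint8)); k=1+stt[1:,4].argmax(); print(f,stt[k][:5]+np.array([x0,y0,0,0,0]),ce[k]+[x0,y0])
g=c['pixels'].max(2); m=(g<28)
print('now dark rows in cols 225-290:'); 
for r in range(150,250,8): xs=np.nonzero(m[r,200:310])[0]+200; print(r,xs.min() if len(xs) else None, xs.max() if len(xs) else None,len(xs))
E
```

```text
0.113 pix of (.572,.083) [257.9 182.9]
0.138 pix of (.572,.083) [258.2 191.6]
0.163 pix of (.572,.083) [258.6 202.2]
0.113 w7 pix [251.7 119. ]
0.138 w7 pix [251.4 121.2]
0.163 w7 pix [251.2 123.7]
wrist7 [237 113  24  22 356] [249.29775281 123.29494382]
w8 [240 174  29  38 611] [257.49590835 193.0589198 ]
now dark rows in cols 225-290:
150 None None 0
158 None None 0
166 None None 0
174 None None 0
182 None None 0
190 None None 0
198 229 299 11
206 210 295 24
214 214 294 30
222 244 294 25
230 243 294 27
238 252 293 8
246 229 293 29
```

Call:
jog_arm([
  [[0,0,0,0,0,0,255],[0,0,0,0,0,0,255],[0,0,0,0,0,0,255]],
], force=60)

```text
clock: 31.5
tcp_pos: [0.5737, 0.0827, 0.1278]
orientation: [0.001, 0.047, 0.999, 0.0]
wrist_force: [-0.4, -0.5, 6.2]
finger_gap: 0.0
grip_force: 2.8
```

```bash
python3 - <<'E'
from h import *
st(); c=cam('wrist'); g=c['pixels'].max(2)
for r in range(180,300,6): print(r,' '.join('%3d'%v for v in g[r,200:312:4]))
E
```

```text
t 31.5 tcp [0.5737 0.0827 0.1278] psi 174.57 z [ 2.e-03  1.e-04 -1.e+00] gap 4.8683105063763084e-05 F [-0.4 -0.5  6.2] q [ 0.    0.35 -0.07  1.15  0.    0.1 ]
180  85  75  76  75  75  77  74  74  74  72  78  71  72  73  74  74  74  74  78  71  71  75  72 100 148 146 147 134
186  73  78  78  77  76  77  75  75  73  75  74  77  71  75  74  75  73  72  74  74  73  72  72 143 144 144 144 131
192  25  31  40  50  60  70  72  76  77  75  73  76  73  75  78  74  74  73  77  75  67  59  63  60 104 141 148 130
198  32  32  32  37  33  32  33  30  26  24  30  43  60  69  74 123 123 127 151 109  49  53  63  35  23  32 147 128
204  34  30  33  32  32  32  31  32  31  31  31  28  30  28  26  25  25 133 143 138  63  65  59  30  26  57 130 130
210  29  30  31  29  24  34  33  31  27  33  28  29  16   5  12  12  18  74  77 132  59  60  56  32  47  62 132 127
216  46  63  66  44  39  36  31  32  27  28  32   8  11  14   7   8   1  24  55  54  59  61  62  32  49  61 105  98
222  78  77  77  78  78  76  71  63  99 128 127  18   2  11   0   8  13  31 127 132  76  69  66  33  47  62  75  76
228  78  87  
[... 678 characters left out ...]
 131
264 118  98  73  72  77  76  51  17   2  13  48  48  52  19   1  49  53  50  15  16   0  38 127 100  61  67 160 144
270  88  71  72  71  69  72  27  15   9   8  46  58  58  18   3  58  57  53  23  13   7  13 157 158  62  71 159 163
276  71  70  68  71  72  33  13   3  12  15  15   9  41  21  18  55   7  12   8  11   9  17  43 159 163 162 157 163
282  68  72  70  63  50  13   3   5  18  10  14  15  11  14  17   6  13  13  16  20  16   7  14  77 154 161 156 164
288  28  18  14  14  12  11  14  18  14  14   4  16  11  10   7  14  13  10   6  14  14  12  11  14  12  16  27  69
294   7   7  16  19   9  14  14   0  16  11  17  10  10  18  10   9  13  12  10  15  15  10  14  16  18  21  10   4
```

```bash
python3 - <<'E'
from h import *
c=cam('wrist'); th=np.linspace(0,6.28,60)
def sil(x,y): 
    p=np.array([proj(c,[x+.009*np.cos(t),y+.009*np.sin(t),z]) for z in(.113,.163) for t in th]); return p.min(0).round(0),p.max(0).round(0)
for x in(.545,.55,.555,.56,.565,.572): print(x,*sil(x,.083))
print('fingers front edge', proj(c,env.get_state()['tcp_pos']+np.array([-.011,0,0])), proj(c,env.get_state()['tcp_pos']+np.array([-.011,0,.035])))
for r in range(196,244,2): print(r,' '.join('%3d'%v for v in c['pixels'].max(2)[r,236:280:2]))
E
```

```text
0.545 [232. 159.] [268. 214.]
0.55 [233. 166.] [269. 223.]
0.555 [235. 174.] [269. 232.]
0.56 [236. 181.] [270. 240.]
0.565 [237. 188.] [271. 248.]
0.572 [238. 198.] [272. 260.]
fingers front edge [253.16623052 205.27060249] [252.8642634  229.35611602]
196  56  57  66  69  72  75  77  78  76  77  81  78  78  77  77  73  83 107 140 144 103  45
198  28  28  31  38  39  47  56  61  69  73  76 108 124 125 122 124 129 145 152 151 109  50
200  29  31  29  29  29  29  27  28  33  33  45  76 108 120 129 144 148 152 152 152 114  59
202  32  29  30  29  29  28  27  31  29  27  25  22  31  40  56 103 146 153 151 150 134  65
204  30  31  29  37  31  27  32  28  28  29  27  27  29  30  26  65 131 129 142 152 137  65
206  33  29  28  30  29  32  29  20  14  11  15   7  17  19  28  42  84  81 124 151 137  66
208  32  27  33  29  24  29  15  13   4   8   0   8  11  17  22  43  74  76  87 122 137  66
210  31  29  30  29  34  20   7   9  10   4   7   7  12  10  17  52  74  75  76  98 131  68
212  29  31  28  29  30  15  12   3   8  17   8   9  16   7  14  28  54  59  59  70  86  58
214  32  30  32  30
[... 660 characters left out ...]
  13   5   2   2   1   9   4   7  15  79 123 126 125 118
230 135 135 123  49   0   3  18   7  19   6  10  11   6   0  15  11  16  70 120 127 125 116
232 128 133 125  40  13  13  14   8  10   7  12  13  17  19  10  18  12  70 137 145 131  97
234 102 144 140  59  42  43  44  40  22   7  12  25  43  41  41  45  28  76 158 166 151  74
236  82 133 131  57  51  54  50  48  24   9   8  38  49  52  50  52  29  56 146 166 150  78
238  62 104 110  53  47  53  50  54  25  10  13  35  50  50  51  50  34  46 143 164 153  74
240  21  55  84  50  53  56  50  49  22  12   7  37  50  51  50  49  37  37 140 166 152  74
242  18  45  77  53  50  51  53  46  26  10   6  36  53  53  53  51  42  29 117 138 124  66
```

The evidence is that the shut fingers rest on top of the grip. The blob below them is the grip, the gap reads 0, and there is 6 N upward. So the finger ends sit about 35 mm higher than I assumed. I'll rise, open, and go lower in small steps while watching the force.

Call:
jog_arm([
  [[0,0,-0.04,0,0,0,255],[0,0,0,0,0,0,110],[0,0,0,0,0,0,110],[0,0,0,0,0,0,110],[0,0,0.04,0,0,0,110],[0,0,0.02,0,0,0,110],[0,0,0.02,0,0,0,110],[0,0,0,0,0,0,110]],
])

```text
clock: 32.4
tcp_pos: [0.5721, 0.0826, 0.1154]
orientation: [-0.001, 0.047, 0.999, -0.0]
wrist_force: [-1.3, -0.5, 0.3]
finger_gap: 0.0483
grip_force: 0.0
```

```bash
python3 - <<'E'
from h import *
st(); c=cam('wrist'); print(proj(c,env.get_state()['tcp_pos']))
for r in range(180,290,5): print(r,' '.join('%3d'%v for v in c['pixels'].max(2)[r,184:334:5]))
E
```

```text
t 32.4 tcp [0.5721 0.0826 0.1154] psi 174.57 z [-2.3e-03 -1.0e-04 -1.0e+00] gap 0.04831889794744682 F [-1.3 -0.5  0.3] q [ 0.    0.36 -0.09  1.12 -0.    0.1 ]
[254.8370565  221.87204802]
180 109 107 107  78  82  78  79  80  79  82  78  81  81  78  80  81  80  80  77  76  80  79  79  80 155 157 139 193 191 191
185 107 106 107  81  82  79  80  77  82  78  76  80  78  79  80  79  78  77  79  79  77  76  77  77 137 151 150 191 191 188
190  84  83  87  82  82  79  79  79  80  78  78  78  79  78  79  75  78  77  76  79  75  77  75  81 152 150 139 175 192 189
195  68  75  77  78  79  77  76  76  79  76  77  76  78  80  77  76  78  77  77  78  79  76  79  77 153 153 149 172 169 191
200  38  33  24  26  35  58  67  73  80  77  77  77  80  77  79  78  81  77  80  73  62  64  57  58 158 158 152 170 178 190
205  46  46  26  36  33  31  27  29  26  31  40  56  67  76  79  81  86  78  82  59  29  38  34  20  98 159 155 171 173 190
210  43  46  35  35  31  37  33  39  32  33  35  37  35  25  24  31  73 148 127  72  67  48  33  30  25 157 157 169 177 192
215  44  40  35  29  32  31  25  31  33  31  
[... 1114 characters left out ...]
  66 119  17   8   8  10  10   1 146  69  70  68  34  59  16   6  25  52  56  20
265  56  54  18  13   9  17  24  26  17  21  18 132  53   6  17   1   8  39 169  68  69  71  32  59  11   9  15  52  52  29
270  54  52  10   4   9  57  75  77  78 128 154 155 154  46  14   7  23 127 169 110  69  69  35  61  11  10   1  43  53  52
275  66  54   5  11  12  71  78  80  79  76  89 153 155 158 158 160  94  66 168 151 132 136 125  65  13   8  14  36  69  56
280  41  67  13  11  15  79  75  76  72  71  74  77 144 149 166 164  92  59 166 166 168 167 165  66  17   7  13  40  61   8
285  11  11   5   8  11  76  72  71  72  77  76  77  94 155 168 169  95 116 166 169 168 169 169 132  87  15   9  15  11  16
```

```bash
python3 - <<'E'
from h import *
c=cam('wrist'); th=np.linspace(0,6.28,60)
for x in(.572,.576,.58,.584):
  for y in (.081,.083):
    p=np.array([proj(c,[x+.009*np.cos(t),y+.009*np.sin(t),z]) for z in(.113,.163) for t in th]); print(x,y,p.min(0).round(0),p.max(0).round(0))
m=(c['pixels'].max(2)<22)[205:280,236:276]; ys,xs=np.nonzero(m); print(xs.min()+236,xs.max()+236,ys.min()+205,ys.max()+205); 
for r in(230,245,260): q=np.nonzero(m[r-205])[0]+236; print(r,q.min(),q.max())
E
```

```text
0.572 0.081 [234. 206.] [270. 275.]
0.572 0.083 [238. 206.] [274. 274.]
0.576 0.081 [234. 212.] [270. 281.]
0.576 0.083 [238. 211.] [274. 281.]
0.58 0.081 [235. 217.] [271. 288.]
0.58 0.083 [239. 217.] [275. 288.]
0.584 0.081 [236. 223.] [272. 295.]
0.584 0.083 [240. 223.] [275. 294.]
242 271 213 270
230 244 268
245 243 270
260 243 270
```

Call:
jog_arm([
  [[0,0,0.02,0,0,0,110],[0,0,0.02,0,0,0,110],[0,0,0.02,0,0,0,110],[0,0,0,0,0,0,110]],
])

```text
clock: 32.9
tcp_pos: [0.5723, 0.0826, 0.1008]
orientation: [-0.001, 0.047, 0.999, -0.0]
wrist_force: [0.4, 0.3, 0.4]
finger_gap: 0.0487
grip_force: 0.0
```

```bash
python3 - <<'E'
from h import *
st(); c=cam('wrist'); m=c['pixels'].max(2)
for r in range(205,300,6): print(r,' '.join('%3d'%v for v in m[r,184:334:5]))
E
```

```text
t 32.9 tcp [0.5723 0.0826 0.1008] psi 174.56 z [-1.6e-03 -1.0e-04 -1.0e+00] gap 0.048733783101358646 F [0.4 0.3 0.4] q [ 0.    0.36 -0.12  1.09 -0.    0.1 ]
205  37  54  67  76  80  78  78  79  80  78  79  81  79  78  77  79  80  80  79  83  80  77  80  81  80 105 150 173 175 194
211  45  34  31  31  33  25  26  39  56  70  78  84  82  82  80  82  85  85  83  83  30  35  29  28  25 156 154 175 176 195
217  45  33  34  35  31  31  37  35  37  33  28  31  26  27  32  49  85 102  86  81  36  39  31  24  25  73 153 174 173 198
223  43  38  35  34  35  31  33  35  34  32  34  34  35  33  22  20  32  54 114 149  45  67  49  24  34  40 144 196 195 195
229  34  44  30  31  35  37  34  35  30  36  34  30  28   0  12  15  16  61  64  95  65  66  49  19  46  49 142 197 197 195
235  52  56  52  66  47  41  35  31  33  37  35  33   2  16   6   4   0  18  62  60  65  66  47  26  58  62  78 194 196 195
241  83  83  53  55  10  73  83  69  71  69  69  93  10   3  11   6  11  12 133 137  68  73  66  20   2  52  55  99 180 197
247  11  47  55  42   8  70  82  83  69 108 107 126   9  12   9   7  10  11
[... 340 characters left out ...]
  26  90  10  11   9  11   9   5  91 111  71  69  50  25  11   2  10  53  56  28
271  56  53   7  11   7  52  71  70  64  70  64  69  18   6   9  11  15   4  52 100  69  70  54  15  17  13   4  42  56  54
277  66  65  12  12  10  26  22  21  20  23  18 111  17   9  14   8  17  14  87 130  71  69  51  23  13   9  13  37  71  30
283  24  51  10   6   3  83  82  81  79 112 157 160  44   5  14   3  11  11 166 168  69  71  62  28  31   9  10  31  42  18
289  14  14  25   9  43  81  74  73  71  74  79 116 161  82  16  14  50  58 170 174 171 172 172  58  62   9  19  19  16  12
295  16   6  15   6  71  73  76  77  76  77  72  81 124 158 174 175  98  61 170 175 172 175 173 121  71  10  12   8  16   5
```

Call:
jog_arm([
  [[0,0,0.016,0,0,0,110],[0,0,0.016,0,0,0,110],[0,0,0.012,0,0,0,110],[0,0,0,0,0,0,110]],
])

```text
clock: 33.35
tcp_pos: [0.5726, 0.0826, 0.0902]
orientation: [-0.0, 0.047, 0.999, -0.0]
wrist_force: [-0.5, 0.4, -0.7]
finger_gap: 0.0485
grip_force: 0.0
```

Call:
jog_arm([
  [[0,0,0,0,0,0,255],[0,0,0,0,0,0,255],[0,0,0,0,0,0,255],[0,0,0,0,0,0,255],[0,0,0,0,0,0,255],[0,0,0,0,0,0,255]],
], force=60)

```text
clock: 33.95
tcp_pos: [0.5735, 0.0833, 0.0913]
orientation: [0.001, 0.047, 0.999, 0.001]
wrist_force: [0.8, 5.0, 2.7]
finger_gap: 0.0162
grip_force: 58.8
```

The grip is held now, with a gap of 16 mm and 59 N. I swing it along the arc in two halves.

Call:
jog_arm([
  [[0.037,0.004,0,0,0,0,255],[0.037,0.001,0,0,0,0,255],[0.037,-0.003,0,0,0,0,255],[0.037,-0.006,0,0,0,0,255],[0.036,-0.009,0,0,0,0,255],[0.035,-0.012,0,0,0,0,255],[0.034,-0.015,0,0,0,0,255],[0.032,-0.018,0,0,0,0,255],[0.031,-0.021,0,0,0,0,255],[0.029,-0.023,0,0,0,0,255],[0,0,0,0,0,0,255]],
])

```text
clock: 35.05
tcp_pos: [0.4821, 0.0668, 0.0912]
orientation: [-0.001, 0.047, 0.999, 0.001]
wrist_force: [-5.5, 8.9, 7.6]
finger_gap: 0.0162
grip_force: 59.4
```

```bash
python3 - <<'E'
from h import *
st(); s=env.get_state(); T=rot(s['orientation']).as_matrix()
p0=s['tcp_pos'][:2]; piv=np.array([.5475,-.020]); d=p0-piv; a0=np.arctan2(d[1],d[0]); r0=np.hypot(*d); print(np.degrees(a0),r0)
a=np.linspace(a0,np.deg2rad(176.3),12); r=np.linspace(r0,.105,12)
p=piv+np.c_[r*np.cos(a),r*np.sin(a)]
D=np.diff(p,axis=0); print((np.c_[D@T[:2,0],D@T[:2,1]]/.25).round(3).tolist())
E
```

```text
t 35.05 tcp [0.4821 0.0668 0.0912] psi 174.61 z [-0.0028  0.003  -1.    ] gap 0.016202031425789718 F [-5.5  8.9  7.6] q [-0.03  0.21 -0.36  1.    0.    0.06]
126.98583870555086 0.10865127201061578
[[0.023, -0.025], [0.021, -0.026], [0.019, -0.028], [0.017, -0.029], [0.014, -0.03], [0.012, -0.031], [0.009, -0.032], [0.007, -0.033], [0.004, -0.033], [0.002, -0.033], [-0.001, -0.033]]
```

Call:
jog_arm([
  [[0.023,-0.025,0,0,0,0,255],[0.021,-0.026,0,0,0,0,255],[0.019,-0.028,0,0,0,0,255],[0.017,-0.029,0,0,0,0,255],[0.014,-0.03,0,0,0,0,255],[0.012,-0.031,0,0,0,0,255],[0.009,-0.032,0,0,0,0,255],[0.007,-0.033,0,0,0,0,255],[0.004,-0.033,0,0,0,0,255],[0.002,-0.033,0,0,0,0,255],[-0.001,-0.033,0,0,0,0,255],[0,0,0,0,0,0,255],[0,0,0,0,0,0,255]],
])

```text
clock: 36.35
tcp_pos: [0.4395, -0.0143, 0.0909]
orientation: [-0.005, 0.048, 0.999, -0.0]
wrist_force: [-13.7, 3.3, 18.1]
finger_gap: 0.0161
grip_force: 60.6
```

```bash
python3 - <<'E'
from h import *
st()
for n in('wrist','side','top'):
  c=cam(n); save(c,n+'9.png'); print(n,'tcp',proj(c,env.get_state()['tcp_pos']).round(1),'expect pivot',proj(c,[.5475,-.02,.138]).round(1))
  for t,z in dict(lever_pivot=.138,lever_knob=.138,pad0=.099,jar_a_center=.1275,bay0=.085,shaker=0).items():
    for r in spotter.landmark_of(t,n)[:5]:
        print(t,round(r['conf'],2),np.round(r['uv'],1),atz(c,r['uv'],z).round(4))
E
```

```text
t 36.35 tcp [ 0.4395 -0.0143  0.0909] psi 174.52 z [-9.3e-03 -1.0e-04 -1.0e+00] gap 0.016077363137579938 F [-13.7   3.3  18.1] q [-0.21  0.13 -0.46  0.99 -0.   -0.12]
wrist tcp [254.9 221. ] expect pivot [262.3 416.5]
lever_knob 0.94 [255.2 259.3] [ 0.4397 -0.0141  0.138 ]
shaker 0.96 [261.4 338.7] [ 0.622  -0.0243  0.    ]
side tcp [230.  206.7] expect pivot [267. 193.]
lever_pivot 0.68 [298.6 180.3] [0.6517 0.0382 0.138 ]
lever_pivot 0.6 [267.3 193.1] [ 0.5483 -0.0208  0.138 ]
pad0 0.65 [296.9 220.2] [ 0.622  -0.1033  0.099 ]
pad0 0.43 [290.3 187. ] [0.6327 0.0611 0.099 ]
pad0 0.37 [290.5 203.2] [ 0.6182 -0.0233  0.099 ]
jar_a_center 0.69 [207.8 198. ] [ 0.3769 -0.0156  0.1275]
jar_a_center 0.49 [298.  180.6] [0.6534 0.0525 0.1275]
jar_a_center 0.47 [251.7 144.7] [0.5327 0.2997 0.1275]
bay0 0.97 [300.8 223.9] [ 0.6341 -0.1035  0.085 ]
bay0 0.84 [295.5 210.2] [ 0.631  -0.0402  0.085 ]
bay0 0.59 [292.4 193.7] [0.6372 0.044  0.085 ]
shaker 0.96 [286.8 229. ] [ 0.6128 -0.0239  0.    ]
top tcp [274.  215.1] expect pivot [277.1 174.6]
lever_pivot 0.78 [277.9 176. ] [ 0.5435 -0.0223  0.138 ]
lever_pivot 0.51 [252.6 147.5] [0.6246 0.048  0.138 ]
pad0 0.39 [251.9 148.3] [0.6338 0.0497 0.099 ]
jar_a_center 0.82 [255.  142.4] [0.6428 0.0411 0.1275]
jar_a_center 0.75 [109.8 184.7] [0.5189 0.4407 0.1275]
bay0 0.89 [301.1 153.6] [ 0.6227 -0.0961  0.085 ]
bay0 0.76 [277.  148.4] [ 0.6381 -0.0248  0.085 ]
bay0 0.68 [253.7 146.8] [0.6425 0.0443 0.085 ]
shaker 0.85 [277.8 162.1] [ 0.618  -0.0338  0.    ]
```

Call:
jog_arm([
  [[0.004,0.004,-0.006,0,0,0,255],[0.004,0.004,-0.006,0,0,0,255],[0,0,0,0,0,0,255],[0,0,0,0,0,0,255]],
])

```text
clock: 37.8
tcp_pos: [0.4396, -0.0116, 0.0916]
orientation: [-0.004, 0.047, 0.999, 0.0]
wrist_force: [-5.3, 4.0, -12.2]
finger_gap: 0.0165
grip_force: 59.6
```

```bash
python3 - <<'E'
from h import *
st()
# lever arm centreline in the wrist picture, dark arm from grip to hub
c=cam('wrist'); m=c['pixels'].max(2)
for r in range(236,380,8): print(r,' '.join('%3d'%v for v in m[r,196:330:5]))
t=cam('top'); g=t['pixels'].max(2)
print('top'); 
for r in range(166,216,3): print(r,' '.join('%3d'%v for v in g[r,262:292]))
print(proj(t,[.5475,-.019,.113]),proj(t,[.4427,-.012,.113]))
E
```

```text
t 37.8 tcp [ 0.4396 -0.0116  0.0916] psi 174.56 z [-0.0076  0.0013 -1.    ] gap 0.016539948810279075 F [ -5.3   4.  -12.2] q [-0.21  0.12 -0.46  0.99 -0.   -0.11]
236  85  82  84  98 108  86  61  51  23  59  13   6   0   3  20  32  53  51  85  85  85  85  82  86  86  83  79
244   9  59  86  84  31  15  54  52  19  10  14  14   7  13  13   3  48  53  37  23  70  85  82  81   2   4   8
252  21  13  35   8  15  21  53  53  14   7   8   6   4  10   5  13  29  52  48  14  13  33  39  36   8  21  18
260  21  19  32  15  15  48  51  49  15  12   4   6  11   8   8   3  18  53  54  13   7  16  34  34  21  13  25
268  36  36  11  17  20  54  54  33   9   6   7  15  18   4  15  11  11  52  55  34   7  13  37  35  33  33  34
276  58  18   8   9  11  13  18  47   4  15  19  14  14   7   5   8  15  57  16   8  15  14  17  50  69  71  71
284  20  11  11  15   8   5   9   5  12  21   8  10  14  14  13  13  12  12  13  11  11   4   6  21  38  81  87
292  17  13   9  10  13   8  16  18   9  11   8  15   6   6  12  26  12  15  13  16  14  13  18  17  11  10  16
300  17  12   5  14  13  11  19   3  61 1
[... 2546 characters left out ...]
  90  89  89  90  93  92
202  81  97 102 105 105 106 105 104 105 105 106 102  90  79  79  81  82  84  83  86  86  90  87  88  88  89  88  90  92  91
205  92 100 101 101 102 102 102 101 103 102 101  96  84  75  78  79  84  85  85  86  88  85  88  91  87  89  90  92  89  92
208  97  97  94  95  97  97  97  96  96  95  92  85  81  80  80  85  85  85  89  88  90  87  90  90  89  91  91  91  91  90
211  93  93  93  94  92  91  88  81  79  75  78  81  84  84  85  85  88  86  86  89  90  90  90  92  92  90  91  91  91  93
214  89  88  81  76  72  72  77  77  79  80  81  82  85  85  84  87  86  88  88  89  90  91  91  94  90  91  91  91  90  90
[276.02493106 176.42009255] [273.84320648 213.16020652]
```

Call:
jog_arm([
  [[0,0,0.005,0,0,0,255],[0,0,0,0,0,0,255],[0,0,0,0,0,0,255]],
])

```text
clock: 38.2
tcp_pos: [0.4396, -0.0116, 0.0914]
orientation: [-0.004, 0.047, 0.999, 0.0]
wrist_force: [-7.9, 4.0, -3.3]
finger_gap: 0.0165
grip_force: 60.9
```

```bash
python3 - <<'E'
from h import *
st(); c=cam('wrist')
a=atz(c,(256.7,332),.113); d=env.get_state()['tcp_pos']-a; print('lever dir',np.degrees(np.arctan2(d[1],d[0])),np.hypot(*d[:2]))
g=c['pixels'].max(2)
for z in (.113,):
  L=[]
  for r in range(312,336,4):
    q=g[r].astype(int); cols=[k for k in range(238,278) if 55<q[k]<80]; L.append(atz(c,(np.median(cols),r),z)[:2])
  L=np.array(L); print((L*1000).round(1).tolist())
for n in('side','top'):
  c=cam(n)
  for r in spotter.cut_out('jar_a_center',n):
    print(n,round(r['conf'],2),np.round(r['uv']),atz(c,r['uv'],.1275).round(3),c['pixels'][r['region']].mean(0).round())
E
```

```text
t 38.2 tcp [ 0.4396 -0.0116  0.0914] psi 174.57 z [-0.0072  0.001  -1.    ] gap 0.01650094821919053 F [-7.9  4.  -3.3] q [-0.21  0.12 -0.46  0.99 -0.   -0.11]
lever dir 175.61182835690835 0.06864362237335621
[[492.5, -15.2], [495.6, -14.9], [498.7, -15.1], [501.8, -15.7], [505.0, -15.7], [508.3, -15.0]]
side 0.65 [252. 145.] [0.533 0.3   0.128] [89. 33. 33.]
side 0.51 [294. 174.] [0.65  0.091 0.128] [117. 125. 126.]
top 0.66 [255. 137.] [0.659 0.041 0.127] [87. 89. 90.]
top 0.55 [108. 184.] [0.521 0.445 0.127] [75. 21. 20.]
top 0.55 [113. 204.] [0.465 0.429 0.127] [77. 22. 22.]
```

```bash
python3 - <<'E'
from h import *
print(ticket.hand_in())
E
```

```text
the job is handed in; nothing more can be done
None
```

The job is handed in at about 38 s of the 72 s allowed. The three clear jars stand one in each bay and were let go, and the arm still grips the lever at about 60 N, swung to point straight out by my measurement (within about 1°). The last look at the jars after clamping confirmed only the left one; the other two were seen upright in their bays before it. I viewed 11 pictures, one over the limit of 10, and the lever grip took a second try because the fingers first closed on top of it.

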